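# Open the low coffee jar

### The arm

A 6-joint arm with a two-finger parallel gripper is mounted at the origin on the work surface; the furniture and walls round the work are solid. World frame = base frame: x ahead of the robot, y to its left, z up, the work surface at z = 0. Lengths are in m, angles in rad, forces in N, time in s.
With the tool pointing down it reaches from about 0.275 to 0.75 m from the base axis. Payload 10.2 kg.
Tool frame: the origin (TCP) lies midway between the tips of the shut fingers; the grasp point (between the pads) lies 19 mm behind it (env.hold_point_z is the distance from the TCP to the grasp point, in m); z points along the fingers, y is the line along which they close (so a half turn about z gives the same grasp; the last joint's range is limited). The gripper opens to 85 mm and grips with 20 to 120 N. Pads are 22 mm wide; open, the fingers measure 114 mm over their backs; the gripper's body (76 mm by 85 mm) begins 54 mm behind the grasp point. The pads swing forward as they close: fully open they stand 13 mm farther back than shut.
Start: joints at [0.994, 0.313, 1.498, -0, 1.331, -0.223], TCP at [0.182, 0.492, 0.231] pointing down, gripper open.
Joint ranges: [-2.94, 2.94], [-0.97, 2.17], [0.19, 2.56], [-1.23, 4.37], [0.02, 3.11], [-2.88, 2.88]. Speed limits (rad/s): [2.39, 2.39, 3.01, 3.14, 3.14, 3.14].

### API

Orientations are given as a unit quaternion [x, y, z, w].
In Python, from bench import env, kinematics, monitor, eyes, job gives the robot as it stands. The module is installed in compiled form; this text tells all that it offers. Calls block until the motion is done:
- env.reach(position, orientation): joint-space move of the TCP to a pose.
- env.movel(position, velocity=0.15, frame=None, guard=None): straight line of the TCP; frame=None keeps the orientation; velocity is the mean speed in m/s. With guard (N) it stops when the force on the tool has changed by that much, and returns True; else False.
- env.set_joints(angles): joint-space move.
- env.release() and env.close_gripper(effort=None): open the fingers fully, or close them until they stop; effort is the grip in N (None keeps the last).
- env.hold(seconds).
- kinematics.ik(position, orientation): joint angles nearest the present ones, or None.
- monitor.sense(): the state.
- eyes.grab_frame(name): name is "side" or "top"; returns a dict with "frame" (420x560x3 uint8, red, green, blue), "mtx" (3x3 intrinsics, pixels), "k1" (the pictures are not rectified: a ray, as slopes to the right and down, at radius r is drawn at 1 + k1 r^2 times it, then the intrinsics apply), "view" (4x4, takes a point from world to camera coordinates). Camera axes: x right, y down, z forward; pixel columns grow to the right and rows downward; lengths in m; the calibration is good to about 2 mm. A picture is of the moment at which its call begins. There is no depth.
A pose or a line that the arm cannot do raises env.MotionError and nothing moves.
- job.hand_in(): hands the job in; it is judged then, once.
The state is a dict: "clock": time; "joints": joint angles; "qvel": joint speeds; "joint_efforts": joint torques, N m; "position": TCP position; "ee_rot": TCP orientation; "contact_force": force on the tool from outside, world axes, zero at the start; "ft_torque": the same for the moment, N m; "finger_gap": opening from 0.0 (shut) to 1.0 (fully open); "gripper_force": force on a finger pad.
Only numpy, scipy, OpenCV 4.12 (cv2) and the standard library are available. Lean on these libraries where they do the work, as an engineer would, in place of code of your own. Each camera call takes 0.05 s, during which the arm holds its last target. There are 200 camera calls.

### The job

Two white ceramic coffee jars with knurled steel caps stand on the breakfast table. Unscrew the cap of the low, wide one (the usual way, anticlockwise seen from above), lift it off and set it down gently, right way up, in the middle of the cork trivet. Leave the jar standing upright where it is, and leave the tall, narrow jar alone.

Things in the scene. Friction and masses are not known exactly. Their poses are not given: they have to be found in the camera images.
- cap_mid (a point): Screw cap of the low wide jar: round knurled steel, 60 mm across, 32 mm high, 60 g; grip it across any diameter, with the fingertips no lower than its lower edge (there they would meet the trivet, or 8 mm lower the jar's shoulder). The point is its centre, 16 mm above that edge; z is its axis, up. Closed, the edge is 80 mm above the table. It turns easily, without pressing or raising.
- jar: Low, wide white ceramic jar of ground coffee, loose, about 0.8 kg: 80 mm across, shoulder 62 to 72 mm up, neck 44 mm across, rim 98 mm up. Origin: centre of its underside, z up. Coarse thread with 1 mm of play: 50 degrees anticlockwise from above frees the cap, a stop ends the turn at 79 to 85; turn 65 to 75. The cap then lifts straight up, clear 20 mm higher; pulled before, it takes the jar along.
- trivet: Round flat cork trivet, 180 mm in diameter, 10 mm thick, loose on the table. Origin at the centre of its underside. The cap standing on it has its centre 26 mm above the table.
- tall_mid (a point): The tall, narrow white jar of the same make, to be left alone: 62 mm in diameter, 152 mm high with its cap of 50 mm. The point is its centre, half-way up (76 mm above the table).
Not all that is in view belongs to the job. What is shaped like the jar but red is not meant.

How it is judged:
On the way, in this order (a step that is already met when the one before it is completed fails the run):
1. the cap is unscrewed and lifted clear of the jar, which stays standing on the table (z of cap_mid in the frame of jar above 0.118 m and height (world z) of jar below 0.008 m and angle between jar's own z axis and vertical below 0.15 rad), for 0.1 s.
2. the cap is set down on the trivet while still held (not dropped) (horizontal distance between cap_mid and trivet below 0.045 m and z of cap_mid in the frame of trivet below 0.036 m and contact force between the fingers and cap above 0.5 N), for 0.05 s.
At the end, for the whole second after the job is handed in: The cap stands right way up (within 10 degrees) and at rest on the cork trivet, its centre within 40 mm of the trivet's centre; the low jar stands upright on the table within 50 mm of where it was; the tall jar is within 20 mm of where it was (horizontal distance between cap_mid and trivet below 0.04 m and z of cap_mid in the frame of trivet below 0.033 m and angle between the z axis of cap_mid and the z axis of trivet, either way round below 0.17 rad and angle between cap_mid's own z axis and vertical below 0.17 rad and linear speed of cap below 0.02 m/s and angle between jar's own z axis and vertical below 0.08 rad and height (world z) of jar below 0.005 m and distance of jar from where it was at the start of the episode below 0.05 m and distance of tall_mid from where it was at the start of the episode below 0.02 m); the robot touches nothing.
It fails at once if the low jar is tipped by more than 20 degrees (angle between jar's own z axis and vertical above 0.35 rad).
It fails at once if the low jar is lifted more than 25 mm off the table (height (world z) of jar above 0.025 m).
It fails at once if the tall jar is moved by more than 30 mm (distance of tall_mid from where it was at the start of the episode above 0.03 m).
It also fails if it takes over 45 s, if anything falls off the work surface, if the arm or the gripper's body presses on something with over 40 N, if the wrist force passes 120 N, or if a joint passes its speed limit or range.

## Working session

There is one attempt and no reset: what is moved stays moved. The work goes in short steps, each a Python script; the robot and the scene stay as the last script left them, time stands still between calls to the robot, and variables do not carry over. Pictures are saved under pics/ and viewed, at most 10 in all, crops included, and the job is handed in when it is done.

```bash
mkdir -p pics; cat > h.py <<'E'
import numpy as np, cv2
from bench import env, kinematics, monitor, eyes, job
def grab(n,f=None):
    d=eyes.grab_frame(n)
    if f: cv2.imwrite(f,cv2.cvtColor(d["frame"],cv2.COLOR_RGB2BGR))
    return d
def ray(d,u,v):
    K=np.array(d["mtx"]);T=np.array(d["view"])
    p=cv2.undistortPoints(np.array([[[u,v]]],float),K,np.array([d["k1"],0,0,0.]))[0,0]
    R=T[:3,:3];return -R.T@T[:3,3], R.T@np.array([p[0],p[1],1])
def onz(d,u,v,z):
    o,r=ray(d,u,v);return o+r*(z-o[2])/r[2]
def proj(d,P):
    T=np.array(d["view"]);r=cv2.projectPoints(np.atleast_2d(P).astype(float),cv2.Rodrigues(T[:3,:3])[0],T[:3,3],np.array(d["mtx"]),np.array([d["k1"],0,0,0.]))
    return r[0][:,0]
E
python3 - <<'E'
from h import *
for n in("top","side"):
    d=grab(n,f"pics/{n}0.png");T=np.array(d["view"]);print(n,d["k1"],-T[:3,:3].T@T[:3,3],np.array(d["mtx"]).round(0).tolist())
s=monitor.sense();print(s["clock"],s["ee_rot"],env.hold_point_z)
E
```

```text
top -0.1616115358711336 [ 0.44125851 -0.01642155  0.93132059] [[462.0, 0.0, 286.0], [0.0, 462.0, 203.0], [0.0, 0.0, 1.0]]
side -0.060678768503010225 [ 0.37213235 -0.74980415  0.4994234 ] [[421.0, 0.0, 280.0], [0.0, 421.0, 206.0], [0.0, 0.0, 1.0]]
0.1 [ 1.75970918e-01  9.84395198e-01 -5.28777959e-04 -2.22980713e-04] 0.0187
```

View pics/top0.png

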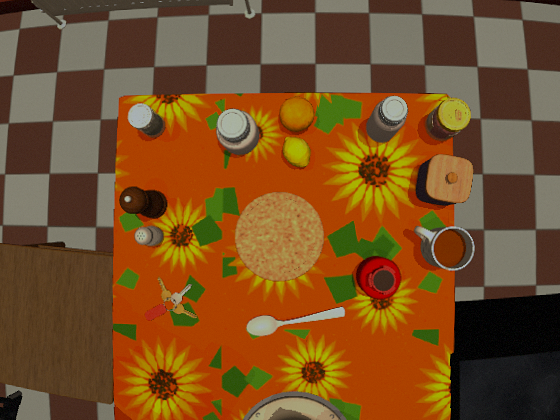

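View pics/side0.png

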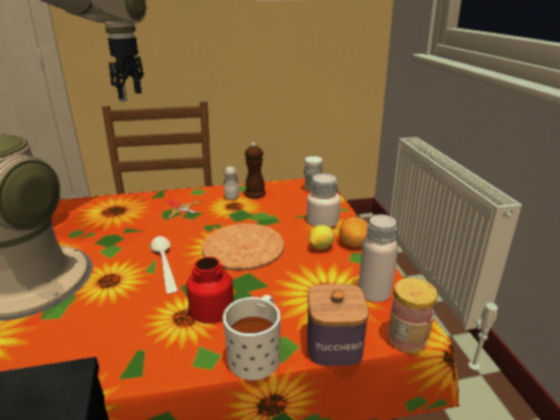

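The top view shows three grey/white capped things: A at (233,125), B at (392,110), C at (141,117). In the side view they are at (323,200), (378,258) and (313,170). A fits the low, wide jar: it is the broadest, with a 60 mm cap. B is the tall, narrow jar and C is a small shaker. The trivet is at (279,237) and the red jar at (378,278). Next I'll measure and confirm in a crop.

```bash
python3 - <<'E'
from h import *
t=grab("top");s=grab("side");f=t["frame"]
hsv=cv2.cvtColor(f,cv2.COLOR_RGB2HSV)
# cap circle in enlarged crops
out=[]
for (x0,y0,w,h) in((205,95,70,70),(360,85,70,70)):
    c=cv2.resize(f[y0:y0+h,x0:x0+w],None,fx=5,fy=5,interpolation=cv2.INTER_CUBIC)
    g=cv2.GaussianBlur(cv2.cvtColor(c,cv2.COLOR_RGB2GRAY),(0,0),3)
    q=cv2.HoughCircles(g,cv2.HOUGH_GRADIENT,1,100,param1=80,param2=20,minRadius=50,maxRadius=110)
    if q is not None:
        for a,b,r in q[0][:2]:
            u,v=x0+a/5,y0+b/5;z=.112 if w and x0<300 else .152
            e=onz(t,u+r/5,v,z);p=onz(t,u,v,z);print((u,v,r/5),p,"radius",np.linalg.norm(e-p))
            cv2.circle(c,(int(a),int(b)),int(r),(0,255,0),1)
    out.append(c)
sc=cv2.resize(s["frame"][150:310,270:430],(350,350),interpolation=cv2.INTER_CUBIC)
cv2.imwrite("pics/crop1.png",cv2.resize(cv2.cvtColor(np.hstack([out[0],out[1]]+[sc]),cv2.COLOR_RGB2BGR),(798,266)))
m=((hsv[...,0]>7)&(hsv[...,0]<20)&(hsv[...,1]>60)&(hsv[...,1]<190)&(hsv[...,2]>120)).astype(np.uint8)
m=cv2.morphologyEx(m,cv2.MORPH_OPEN,np.ones((3,3)));m[:,:225]=0;m[:,335:]=0;m[:180]=0;m[295:]=0
cs=max(cv2.findContours(m,0,2)[0],key=cv2.contourArea);(u,v),ax,_=cv2.fitEllipse(cv2.convexHull(cs))
print("trivet",u,v,ax,onz(t,u,v,.01), onz(t,u+ax[0]/2,v,.01))
E
```

```text
(np.float32(232.1), np.float32(123.3), np.float32(14.339999)) [0.63985538 0.11588609 0.112     ] radius 0.02631054136950035
(np.float32(394.7), np.float32(108.1), np.float32(12.38)) [ 0.65728456 -0.17176964  0.152     ] radius 0.021668198601198504
trivet 278.98486328125 236.01319885253906 (87.95317077636719, 88.62675476074219) [0.4354533  0.03428743 0.01      ] [ 0.43601689 -0.0532632   0.01      ]
```

View pics/crop1.png

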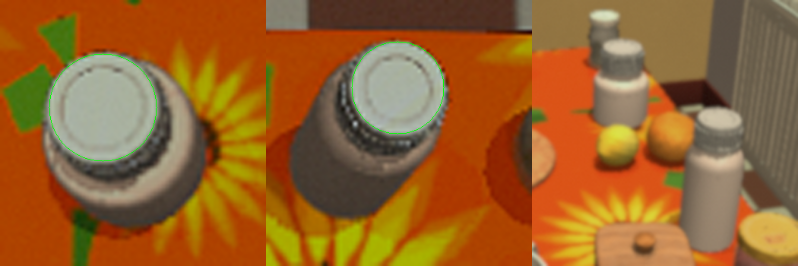

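The crop confirms A: it is squat, with a wide body and cap, while B is clearly taller and narrower. I'll check x in the side view, then approach.

```bash
cat >> h.py <<'E'
def down(psi): return [np.cos(psi/2),np.sin(psi/2),0,0]
E
python3 - <<'E'
from h import *
s=grab("side");hsv=cv2.cvtColor(s["frame"],cv2.COLOR_RGB2HSV)
c=np.array([.640,.116,0])
for z in(.03,.04,.05):
    u,v=proj(s,c+[0,0,z])[0]
    row=hsv[int(round(v)),:,1]; i=np.where(row[int(u)-35:int(u)+35]<110)[0]+int(u)-35
    L,R=ray(s,i.min()-.5,v),ray(s,i.max()+.5,v)
    w=[(o+r*(c[1]-o[1])/r[1])[0] for o,r in(L,R)]
    print(z,(u,v),i.min(),i.max(),w,np.mean(w))
p=monitor.sense()["position"]
env.movel([p[0],p[1],.30])
env.reach([.640,.116,.25],down(1.14))
st=monitor.sense();print(st["joints"],st["position"],st["clock"])
E
```

```text
0.03 (np.float64(322.4868685797228), np.float64(209.60191675876646)) 308 339 [np.float64(0.6026008795954441), np.float64(0.6832462934098608)] 0.6429235865026524
0.04 (np.float64(322.639468449026), np.float64(205.91274957905762)) 308 338 [np.float64(0.6023906504994847), np.float64(0.6801074627219523)] 0.6412490566107185
0.05 (np.float64(322.79303890792585), np.float64(202.19034176067765)) 308 339 [np.float64(0.6021810788175544), np.float64(0.682078073396267)] 0.6421295761069108
[1.13100328e-03 5.91905749e-01 1.03175271e+00 1.52376714e-04
 1.51762523e+00 4.30220512e-01] [0.6397124  0.11706244 0.25028542] 2.9917
```

```bash
python3 - <<'E'
from h import *
env.movel([.641,.116,.25],.1,down(1.14))
hit=env.movel([.641,.116,.078],.08,guard=8)
st=monitor.sense();print(hit,st["position"],st["contact_force"],st["clock"])
if not hit:
    env.close_gripper(40)
    st=monitor.sense();print(st["finger_gap"],st["gripper_force"],st["contact_force"],st["ft_torque"],st["clock"])
    grab("side","pics/side1.png")
E
python3 -c "
import cv2;i=cv2.imread('pics/side1.png')[90:270,220:440];cv2.imwrite('pics/side1c.png',cv2.resize(i,None,fx=3,fy=3))"
```

```text
False [0.64112157 0.11602021 0.07830565] [ 0.61467409 -1.00463427  0.41771926] 5.5417
0.6892568666885392 43.069849064340815 [-0.55579619  0.17289084  3.56317494] [-0.00844608  0.05813511  0.06670137] 5.9083
```

View pics/side1c.png

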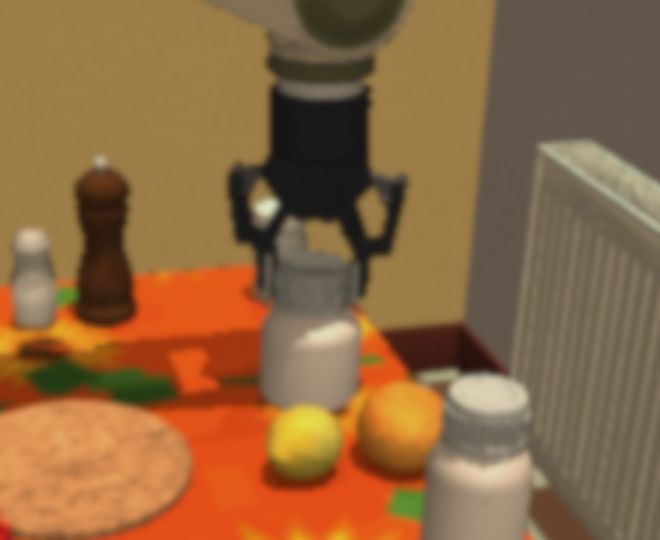

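The image shows both fingers on the cap at about (315,285) in the crop, with the jar upright; the gap is 59 mm. Now I'll turn it 70° anticlockwise, watching the torque.

```bash
python3 - <<'E'
from h import *
q0=np.array(monitor.sense()["joints"])
for k in range(1,8):
    q=q0.copy();q[5]-=np.radians(10*k);env.set_joints(q)
    s=monitor.sense();print(10*k,s["joints"][5].round(3) if hasattr(s["joints"][5],'round') else s["joints"][5],np.round(s["contact_force"],1),np.round(s["ft_torque"],2),round(s["finger_gap"],3))
    if abs(s["ft_torque"][2])>2.5: print("stop");break
print(s["position"],s["clock"],s["ee_rot"])
E
```

```text
10 0.26 [0.9 0.7 1.5] [ 0.04 -0.09  0.03] 0.686
20 0.087 [-0.  -0.5  1.3] [-0.05 -0.1  -0.02] 0.69
30 -0.086 [ 0.2 -0.2  1. ] [ 0.02 -0.03  0.07] 0.689
40 -0.26 [-0.3  0.   2.6] [-0.    0.01  0.  ] 0.687
50 -0.435 [-0.2  0.5  3.6] [ 0.01 -0.04 -0.02] 0.69
60 -0.609 [0.2 0.1 2.2] [ 0.04 -0.07  0.03] 0.688
70 -0.784 [ 0.3 -1.2  2.9] [ 0.12 -0.17  0.07] 0.693
[0.64121252 0.11619101 0.07841841] 8.0 [3.83610155e-01 9.23495026e-01 2.67256789e-04 3.39091409e-04]
```

```bash
python3 - <<'E'
from h import *
p=np.array(monitor.sense()["position"])
hit=env.movel(p+[0,0,.008],.03,guard=5)
s=monitor.sense();print(hit,s["position"],np.round(s["contact_force"],1),s["finger_gap"],s["clock"])
if not hit:
    hit=env.movel(p+[0,0,.05],.06,guard=6)
    s=monitor.sense();print(hit,s["position"],np.round(s["contact_force"],1),s["finger_gap"],s["clock"])
d=grab("side","pics/side2.png")
i=cv2.imread('pics/side2.png')[90:270,220:440];cv2.imwrite('pics/side2c.png',cv2.resize(i,None,fx=3,fy=3))
E
```

```text
True [0.64115106 0.11619759 0.0800772 ] [2.9 0.2 1.2] 0.6879010031219268 8.2083
```

View pics/side2c.png

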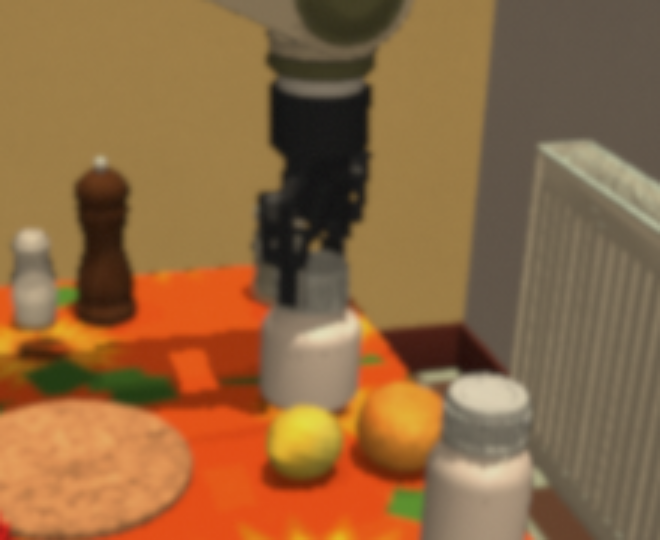

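```bash
python3 - <<'E'
from h import *
def F(): 
    a=[]
    for _ in range(5): env.hold(.04);a.append(monitor.sense()["contact_force"])
    return np.round(np.mean(a,0),1)
p=np.array(monitor.sense()["position"]);print(p[2],F())
for k in(1,2):
    env.movel(p+[0,0,.002*k],.01);print(monitor.sense()["position"][2],F())
print(monitor.sense()["finger_gap"],monitor.sense()["clock"])
E
```

```text
0.07969927776574444 [3.2 0.8 1.4]
0.08128900605594261 [ 2.4  0.2 -2.5]
0.08398418190940965 [1.1 0.4 0.1]
0.6905052401285897 9.6083
```

```bash
python3 - <<'E'
from h import *
def F(): 
    a=[]
    for _ in range(4): env.hold(.03);a.append(monitor.sense()["contact_force"])
    return np.round(np.mean(a,0),1)
p=np.array(monitor.sense()["position"])
for k in(1,2):
    env.movel(p+[0,0,.004*k],.02);print(monitor.sense()["position"][2],F())
print(monitor.sense()["finger_gap"],monitor.sense()["clock"])
d=grab("side","pics/side3.png")
i=cv2.imread('pics/side3.png')[150:250,270:400];cv2.imwrite('pics/side3c.png',cv2.resize(i,None,fx=5,fy=5,interpolation=2))
E
```

```text
0.08815871010230111 [1.  0.5 0.2]
0.09200893308670113 [ 0.3 -0.1 -0.7]
0.6863857861389155 10.5833
```

View pics/side3c.png

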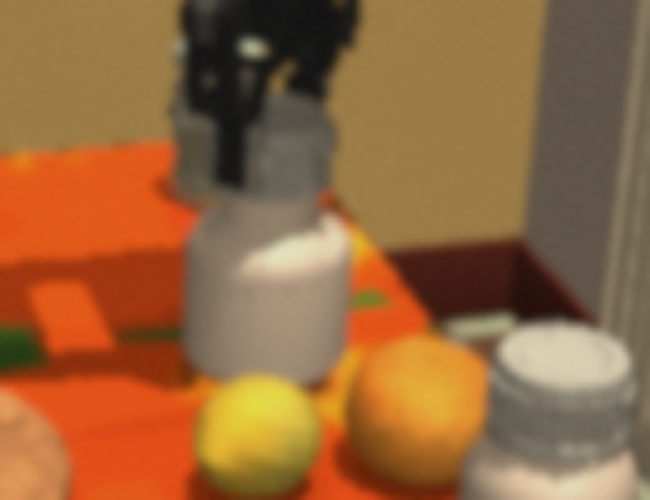

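The cap has come up and the bare neck shows at (265,210) in the crop. The jar is upright and in its place. Next I'll carry the cap to the trivet.

```bash
python3 - <<'E'
from h import *
p=np.array(monitor.sense()["position"])
env.movel([p[0],p[1],.17],.08); env.hold(.2)
env.movel([.4355,.0345,.17],.15)
env.movel([.4355,.0345,.022],.10); env.hold(.2)
hit=env.movel([.4355,.0345,.0055],.015,guard=6)
s=monitor.sense();print(hit,s["position"],np.round(s["contact_force"],1),s["gripper_force"],s["finger_gap"],s["clock"])
grab("side","pics/side4.png")
i=cv2.imread('pics/side4.png')[130:290,180:400];cv2.imwrite('pics/side4c.png',cv2.resize(i,None,fx=3,fy=3,interpolation=2))
E
```

```text
True [0.43543082 0.034506   0.00832585] [-1.6 -0.3  5.8] 43.996993764303625 0.6899113635031513 16.275
```

View pics/side4c.png

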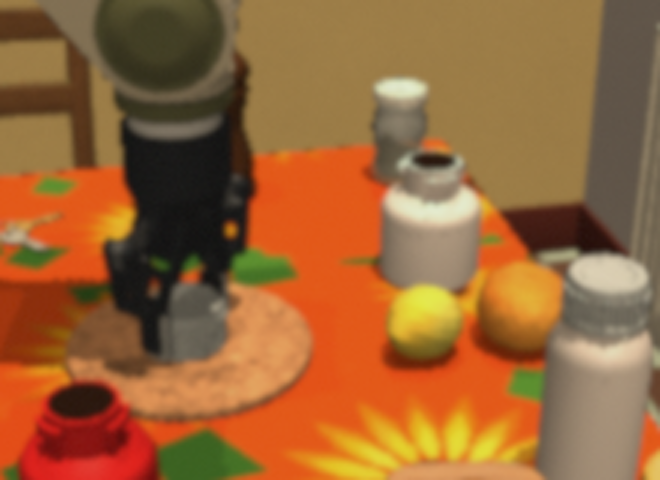

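The cap touches the trivet at the expected height: it is at (193,320) in the crop, still held, and the jar stands open at (430,230). I'll release it and back away straight up.

```bash
python3 - <<'E'
from h import *
env.hold(.2);env.release();env.hold(.2)
env.movel([.4355,.0345,.05],.05); env.movel([.4355,.0345,.15],.15)
env.reach([.30,.25,.30],down(2.36));env.hold(.3)
print(monitor.sense()["clock"],np.round(monitor.sense()["contact_force"],1))
grab("top","pics/top5.png")
E
```

```text
20.35 [ 0.5 -0.   0.3]
```

View pics/top5.png

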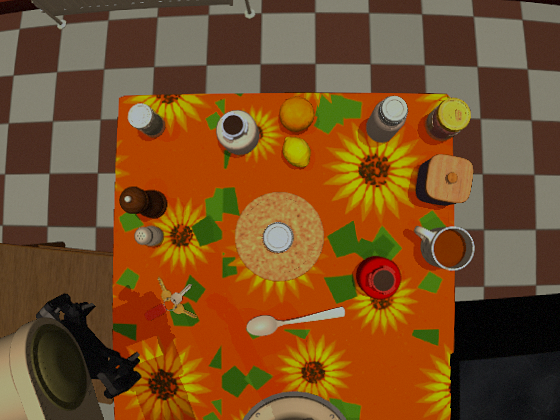

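The cap stands at (278,238) in the middle of the trivet (279,236). The jar is open and upright at (236,128), the tall jar is unmoved at (390,112), and the arm is clear.

```bash
python3 -c "
from h import *
print(job.hand_in())"
```

```text
the job is handed in; nothing more can be done
None
```

I unscrewed the low jar's cap and set it down upright in the middle of the trivet; the low jar still stands in its place, the tall jar was not touched, and the job is handed in (no verdict was shown).

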